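# Flip the tea caddy open

## Task

Without grasping or lifting anything, push the glass jar that blocks the front of the wooden tea caddy away along the worktop, until at least 12 cm is free between it and the caddy's lip. Then, with a fingertip under the lip, gently flip the caddy's lid up and over past upright, so that it leans back fully open on its own. Leave the caddy where it stands and the other things alone.

Things in the scene. Friction and masses are not known exactly. Their poses are not given: they have to be found in the camera images.
- caddy: Low dark wooden tea caddy, loose, 1.5 kg: box 120 mm deep (x) by 150 mm wide (y) by 72 mm high, plus a 10 mm lid, 82 mm in all. Origin: centre of its underside. Its own -x is its front, where the lip stands out; the hinge is at the back (+x). It stands turned about a quarter turn, its front facing the robot's right (world -y).
- hinge (a point): Middle of the lid's hinge line, 63 mm behind the caddy's centre and 72 mm above the worktop; the line runs along the caddy's y. Fixed to the caddy.
- lip (a point): Middle of the outer lower edge of the finger lip: a flat wooden tab in the middle of the lid's front edge, 80 mm wide (along y), 6 mm thick, standing 24 mm out from the lid's edge (25 mm from the box's front face). Shut, its underside is 72 mm above the worktop with nothing below it. It moves with the lid, 148 mm from the hinge line.
- front (a point): Point on the worktop straight below the middle of the shut lip's outer edge, 85 mm in front of the caddy's centre. Fixed to the caddy: it marks where the lip was after the lid has moved. Mind the wall cabinet over the far part of the worktop: underside 0.48 m up, door front 0.58 m ahead of the robot's base, knob at its lower right corner to 0.55 m.
- lid (a joint): Lid angle, rad: 0 shut, grows as it opens, stop at 1.95 (leaning back 22 degrees past upright). The lid weighs 120 g and turns freely on a lightly damped hinge: it falls shut when let go before upright (about 1.5), and falls back open against the stop by itself once past about 1.6. Its underside is flat.
- jar: Closed clip-top glass jar with nuts in it, 114 mm across, 99 mm high, about 0.5 kg, loose. It stands upright in front of the caddy's lip, some 5 cm from it. Origin: centre of its underside. Too wide to grasp; it slides upright when pushed low on its side.
- oil: Bystander: square oil bottle, 42 x 42 x 170 mm, loose; origin at the centre of its underside. Leave alone.
- bowl: Bystander: stoneware bowl of salt, 110 mm across, 51 mm high, loose; origin at the centre of its underside. Leave alone.
- oats: Bystander: small clip-top jar, 94 x 90 x 69 mm, loose; origin at the centre of its underside. Leave alone.

How it is judged:
By the outcome, as a careful person would: the job done as asked, in the order asked, and still so for the second after the job is handed in, with the robot touching nothing.
It also fails if it takes over 58 s, if anything falls off the work surface, if the arm or the gripper's body presses on something with over 40 N, if the wrist force passes 120 N, or if a joint passes its speed limit or range.

## Robot

A 6-joint arm with a two-finger parallel gripper is mounted at the origin on a cart in front of the work surface, level with it; the furniture and walls round the work are solid. World frame = base frame: x ahead of the robot, y to its left, z up, the work surface at z = 0. Lengths are in m, angles in rad, forces in N, time in s.
With the tool pointing down it reaches from about 0.35 to 0.975 m from the base axis. Payload 4.9 kg.
Tool frame: the origin (TCP) lies at the very end of the fingers, on their centre line; the grasp point (between the pads) lies 19 mm behind it; y points along the fingers, z is the direction in which the jaws open and shut, and the axes are right-handed (so a half turn about y gives the same grasp; the last joint's range is limited). The gripper opens to 85 mm and grips with 20 to 120 N. Pads are 22 mm wide; open, the fingers measure 114 mm over their backs; the gripper's body (76 mm by 85 mm) begins 54 mm behind the grasp point. The pads swing forward as they close: fully open they stand 13 mm farther back than shut.
Start: joints at [1.146, 0.053, 1.613, -0, 1.476, -0.119], TCP at [0.188, 0.596, 0.231] pointing down, gripper open.
Joint ranges: [-3.01, 3.01], [-1.01, 2.22], [0.06, 2.58], [-1.02, 4.17], [0.09, 2.62], [-3.14, 3.14]. Speed limits (rad/s): [2.57, 2.57, 3.14, 3.14, 3.14, 3.14].

## Interface

Orientations are given as a rotation vector (axis times angle).
In Python, from station import ctrl gives the robot as it stands.
- The arm moves only by the tool arm_command, never from a script. Its argument "steps" is a list of rows, each a list of 3 entries, a list of its own where there are three numbers: the shift along the tool's x, y, z in m, then the turn, a rotation vector about the tool's x, y, z in degrees, then the opening, from 0 (shut) to 1 (fully open). In form: [[[dx, dy, dz], [ax, ay, az], gripper], ...]. A call has 1 to 5 rows; each row is the pose to reach, as a shift and turn from the pose measured when the call began, along the tool's axes at that moment; what a row does not reach only later rows make up. A row lasts 1/10 s, in which the tool goes at most 50 mm and 8.59 degrees, less where a joint would pass 70% of its speed; a pose out of reach is approached as far as the arm can. A call with a gripper value outside its range is refused whole. The fingers move at their own pace and stop on an object; "force" is the grip in N (left out, the last holds). Time passes only in rows, so rows that repeat a pose let the fingers close. It gives the time, the measured TCP pose, the force and the opening at its end, in the units of the state.
- ctrl.get_obs(): the state, without advancing time (a new reading comes with each control period).
- ctrl.get_image(name): name is "scene" or "top" or "wrist"; returns a dict with "img" (384x512x3 uint8, red, green, blue), "camera_matrix" (3x3 intrinsics, pixels), "world_from_camera" (4x4, takes a point from camera to world coordinates). Camera axes: x right, y up, looking along -z (the intrinsics and any distortion apply to the point x, -y, -z); pixel columns grow to the right and rows downward; lengths in m; the calibration is good to about 2 mm. A picture is of the moment at which its call begins. There is no depth.
- ctrl.finish_job(): hands the job in, once; it reports no verdict.
Trained networks look in a picture, given as the dict that the camera call returned (one of the last four; its "shot" number tells which), for a name from the list of things; names that differ only in an ending like _2 or _b are one class to them, and where a whole thing is asked for, a point or a joint stands for the part that bears it (a point fixed in the world has none). Each returns a list of dicts, best first, with "confidence" (0 to 1); they miss things now and then, are a little off and sometimes report something else, mostly with a low value. They report only what shows in the picture. A call takes as long as a camera call.
- ctrl.boxes_of(picture, name): "position" ([row, column] in pixels, amid what is visible of it).
The state is a dict: "t": time; "q": joint angles; "dq": joint speeds; "effort": joint torques, N m; "tool_pos": TCP position; "tool_rot": TCP orientation; "contact_force": force on the tool from outside, world axes, zero at the start; "wrist_torque": the same for the moment, N m; "opening": finger opening in m.
Only numpy, scipy, OpenCV 4.12 (cv2) and the standard library are available. Lean on these libraries where they do the work, as an engineer would, in place of code of your own. Each camera call takes 0.05 s, during which the arm holds its last target.

## Working session

There is one attempt and no reset: what is moved stays moved. The work goes in short steps, Python scripts to look and compute and a tool call to move; the robot and the scene stay as the last step left them, time stands still between calls to the robot, and variables do not carry over. Pictures are saved under pics/ and viewed, and the job is handed in when it is done.

Besides the shell and the picture viewer there is one more tool, called after "Request:" by a JSON object that holds its "op" and its "data", one argument or row to a line. arm_command: Moves the arm, as the interface text tells. Its arguments: {"type":"object","properties":{"steps":{"type":"array"},"force":{"type":"number"}},"required":["steps"]}

```bash
ls; mkdir -p pics; cat > h.py <<'E'
import numpy as np, cv2
from scipy.spatial.transform import Rotation as R
from station import ctrl
def save(d,name): cv2.imwrite('pics/'+name, d['img'][:,:,::-1])
def ray(d,rc):
    K=np.array(d['camera_matrix']);T=np.array(d['world_from_camera'])
    v=np.linalg.inv(K)@np.array([rc[1],rc[0],1.0]); v=np.array([v[0],-v[1],-v[2]])
    return T[:3,3],T[:3,:3]@v
def atz(d,rc,z):
    o,v=ray(d,rc); return o+v*(z-o[2])/v[2]
def proj(d,p):
    K=np.array(d['camera_matrix']);T=np.array(d['world_from_camera'])
    c=T[:3,:3].T@(np.array(p)-T[:3,3]); u=K@np.array([c[0],-c[1],-c[2]]); return u[1]/u[2],u[0]/u[2]
E
python3 - <<'E'
from h import *
np.set_printoptions(precision=3,suppress=True)
o=ctrl.get_obs(); print(o); print(R.from_rotvec(o['tool_rot']).as_matrix())
for n in ['scene','top']:
    d=ctrl.get_image(n); save(d,n+'0.png'); print(n,d['world_from_camera'],d.keys())
    for k in ['caddy','lip','jar','oil','bowl','oats','hinge']:
        for b in ctrl.boxes_of(d,k)[:2]:
            print(k,b['confidence'],b['position'],atz(d,b['position'],0.05))
E
```

```text
pics
{'t': 0.0, 'q': array([ 1.146,  0.053,  1.614, -0.   ,  1.476, -0.119]), 'dq': array([ 0.   ,  0.002,  0.002, -0.   , -0.002, -0.   ]), 'effort': array([  0.002, -39.367, -37.019,   0.   ,   0.007,  -0.   ]), 'tool_pos': array([0.188, 0.595, 0.23 ]), 'tool_rot': array([-1.559,  0.24 , -0.24 ]), 'contact_force': array([-0.217, -0.034, -0.402]), 'wrist_torque': array([-0.071,  0.002,  0.009]), 'opening': 0.08535973634459468}
[[ 0.954 -0.001  0.301]
 [-0.301 -0.002  0.954]
 [-0.    -1.    -0.002]]
scene [[ 0.753  0.251 -0.608  0.072]
 [-0.658  0.29  -0.695 -0.572]
 [ 0.002  0.924  0.384  0.434]
 [ 0.     0.     0.     1.   ]] dict_keys(['img', 'camera_matrix', 'world_from_camera', 'shot'])
caddy 0.58 [218.5, 147.7] [0.444 0.16  0.05 ]
lip 0.66 [207.7, 150.6] [0.473 0.201 0.05 ]
lip 0.31 [216.7, 148.7] [0.449 0.166 0.05 ]
jar 0.66 [256.2, 207.9] [ 0.447 -0.031  0.05 ]
oil 0.64 [205.3, 151.5] [0.48 0.21 0.05]
oil 0.59 [181.6, 304.9] [0.816 0.097 0.05 ]
bowl 0.77 [239.4, 371.2] [ 0.697 -0.171  0.05 ]
oats 0.91 [182.9, 247.6] [0.71  0.178 0.05 ]
oats 0.57 [215.9, 147.7] [0.449 0.171 0.05 ]
hinge 0.73 [216.9, 147.1] [0.446 0.167 0.05 ]
top [[-0.179  0.964 -0.198  0.421]
 [-0.984 -0.175  0.042  0.06 ]
 [ 0.006  0.203  0.979  0.977]
 [ 0.     0.     0.     1.   ]] dict_keys(['img', 'camera_matrix', 'world_from_camera', 'shot'])
caddy 0.58 [253.7, 207.9] [0.456 0.168 0.05 ]
lip 0.97 [251.9, 206.8] [0.461 0.17  0.05 ]
jar 0.84 [237.1, 287.2] [ 0.461 -0.03   0.05 ]
oil 0.42 [154.4, 176.8] [0.718 0.208 0.05 ]
bowl 0.56 [133.4, 317.2] [ 0.709 -0.159  0.05 ]
oats 0.63 [151.5, 176.4] [0.726 0.208 0.05 ]
oats 0.54 [252.9, 207.6] [0.458 0.168 0.05 ]
hinge 0.75 [255.6, 210.0] [0.451 0.164 0.05 ]
```

View pics/scene0.png

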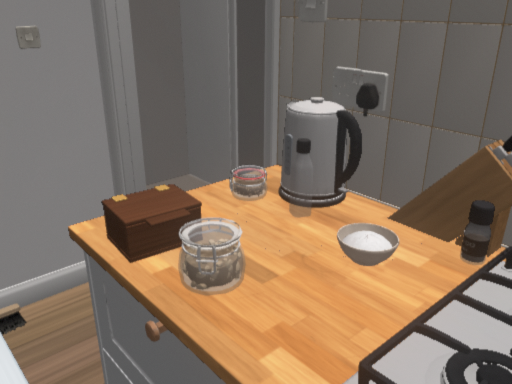

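View pics/top0.png

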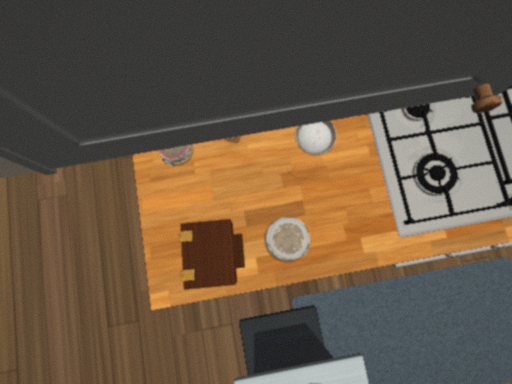

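```bash
python3 - <<'E'
import cv2
a=cv2.imread('pics/top0.png')[170:330,150:360]; cv2.imwrite('pics/top0z.png',cv2.resize(a,None,fx=3.6,fy=3.6,interpolation=cv2.INTER_CUBIC))
E
```

```text
(no output)
```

View pics/top0z.png

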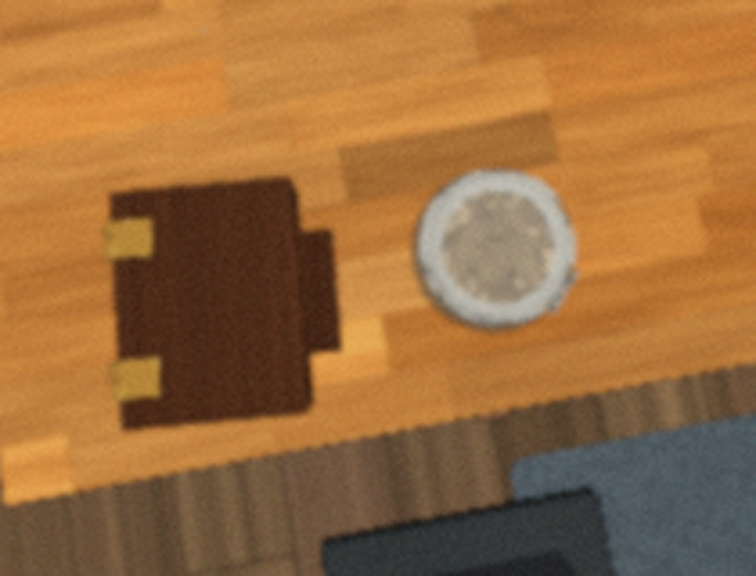

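The top view shows the caddy with its lip facing right (outer edge around col 243, rows 234-267). The jar is at about (239, 288). The bowl and stove are farther right, and the front edge of the worktop is close below.

```bash
python3 - <<'E'
from h import *
np.set_printoptions(precision=4,suppress=True)
d=ctrl.get_image('top')
f=lambda x,y,z: atz(d,(170+(y+.5)/3.6-.5,150+(x+.5)/3.6-.5),z)
L={'lipA':(331,230,.078),'lipB':(340,350,.078),'c1':(110,192,.082),'c2':(293,178,.082),'c3':(312,410,.082),'c4':(123,428,.082),'jar':(497,248,.099),'edge1':(2,503,0),'edge2':(750,370,0)}
P={k:f(*v) for k,v in L.items()}
for k in P: print(k,P[k])
a=P['c3']-P['c2']; b=P['c4']-P['c1']; c=P['c2']-P['c1']; e=P['c3']-P['c4']
for v in (a,b,c,e): print(np.linalg.norm(v),np.degrees(np.arctan2(v[1],v[0])))
s=ctrl.get_image('scene')
for k in ['jar','bowl','oil']:
  print(k,[ (b['confidence'],b['position']) for b in ctrl.boxes_of(s,k)])
for col,row in [(400,230),(512,215),(376,120),(316,137)]: print(atz(d,(row,col),0))
E
```

```text
lipA [0.4875 0.0786 0.078 ]
lipB [0.4101 0.0861 0.078 ]
c1 [0.5381 0.2182 0.082 ]
c2 [0.5255 0.0974 0.082 ]
c3 [0.3763 0.1102 0.082 ]
c4 [0.3871 0.231  0.082 ]
jar [ 0.4554 -0.0253  0.099 ]
edge1 [0.3494 0.3358 0.    ]
edge2 [ 0.3435 -0.1941  0.    ]
0.14978546857206862 175.1247371723713
0.15154208862474122 175.16811922638777
0.12143009333290056 -95.91714453129399
0.12129611585212396 -95.08849680754152
jar [(0.91, [254.6, 208.8])]
bowl [(0.71, [241.2, 367.9])]
oil [(0.95, [182.0, 301.0]), (0.65, [215.9, 151.0])]
[ 0.4284 -0.3269  0.    ]
[ 0.4137 -0.6273  0.    ]
[ 0.734 -0.339  0.   ]
[ 0.7153 -0.1651  0.    ]
```

```bash
cat >> h.py <<'E'
np.set_printoptions(precision=4,suppress=True)
def orient(yaw,a):
    # tool x at world yaw (deg), tool y down, then turn +a about tool z
    x=np.array([np.cos(np.radians(yaw)),np.sin(np.radians(yaw)),0]);y=np.array([0,0,-1.]);z=np.cross(x,y)
    return R.from_matrix(np.c_[x,y,z])*R.from_rotvec([0,0,np.radians(a)])
def rel(pos,yaw,a):
    o=ctrl.get_obs(); r=R.from_rotvec(o['tool_rot'])
    d=r.inv().apply(np.array(pos)-o['tool_pos']); w=(r.inv()*orient(yaw,a)).as_rotvec(degrees=True)
    print('t',o['t'],'pos',o['tool_pos'],'q',o['q'],'F',o['contact_force'],'\nrel',d,w)
E
python3 -c "
from h import *
rel([.452,.057,.22],-90,0)"
```

```text
t 1.05 pos [0.1881 0.596  0.2314] q [ 1.146   0.0527  1.6129  0.      1.476  -0.119 ] F [-0.2478 -0.0524 -0.8341] 
rel [ 0.4139  0.0113 -0.4346] [-0.0016 72.482  -0.0029]
```

Request:
{"op": "arm_command", "data": {
  "steps": [
    [[0.414,0.011,-0.434],[0,72.5,0],0.45],
    [[0.414,0.011,-0.434],[0,72.5,0],0.45],
    [[0.414,0.011,-0.434],[0,72.5,0],0.45],
    [[0.414,0.011,-0.434],[0,72.5,0],0.45],
    [[0.414,0.011,-0.434],[0,72.5,0],0.45]
  ]
}}

```text
t: 1.55
tool_pos: [0.2987, 0.3699, 0.2269]
tool_rot: [-1.407, 0.826, -0.826]
contact_force: [1.4, 0.2, 0.8]
opening: 0.0381
```

```bash
python3 -c "
from h import *
rel([.452,.057,.22],-90,0)"
```

```text
t 1.55 pos [0.2987 0.3699 0.2269] q [ 0.735  -0.3162  1.955  -0.0002  1.5021  0.2254] F [1.4393 0.2168 0.7832] 
rel [ 0.3479  0.0069 -0.0188] [-0.0458 29.1981 -0.0085]
```

Request:
{"op": "arm_command", "data": {
  "steps": [
    [[0.348,0.007,-0.019],[0,29.2,0],0.45],
    [[0.348,0.007,-0.019],[0,29.2,0],0.45],
    [[0.348,0.007,-0.019],[0,29.2,0],0.45],
    [[0.348,0.007,-0.019],[0,29.2,0],0.45],
    [[0.348,0.007,-0.019],[0,29.2,0],0.45]
  ]
}}

```text
t: 2.05
tool_pos: [0.4084, 0.1451, 0.2222]
tool_rot: [-1.207, 1.209, -1.21]
contact_force: [0.8, -0.7, 0.3]
opening: 0.0387
```

```bash
python3 -c "
from h import *
rel([.452,.057,.18],-90,0)"
```

```text
t 2.05 pos [0.4084 0.1451 0.2222] q [ 0.1691 -0.4321  2.0486  0.0003  1.5227  0.17  ] F [ 0.8013 -0.6709  0.2656] 
rel [0.0881 0.0423 0.0436] [-0.1319 -0.0557 -0.0394]
```

Request:
{"op": "arm_command", "data": {
  "steps": [
    [[0.088,0.042,0.046],[0,0,0],0.45],
    [[0.088,0.042,0.046],[0,0,0],0.45],
    [[0.088,0.042,0.046],[0,0,0],0.45],
    [[0.088,0.042,0.046],[0,0,0],0.45],
    [[0.088,0.042,0.046],[0,0,0],0.45]
  ]
}}

```text
t: 2.55
tool_pos: [0.4544, 0.0578, 0.1808]
tool_rot: [-1.206, 1.208, -1.21]
contact_force: [-0.5, 0.0, 0.4]
opening: 0.0383
```

```bash
python3 - <<'E'
from h import *
rel([.455,.057,.045],-90,0)
d=ctrl.get_image('top');save(d,'top1.png')
d=ctrl.get_image('wrist');save(d,'w1.png')
d=ctrl.get_image('scene');save(d,'s1.png')
a=[cv2.imread('pics/%s1.png'%k) for k in ('top','w','s')]
cv2.imwrite('pics/m1.png',cv2.resize(np.hstack(a[:1]+a[2:]),(800,300)))
E
```

```text
t 2.55 pos [0.4544 0.0578 0.1808] q [-0.0371 -0.3323  2.0447  0.0014  1.4266 -0.0367] F [-0.4718  0.0005  0.3673] 
rel [0.001  0.1358 0.0003] [-0.1548 -0.0318 -0.0754]
```

View pics/m1.png

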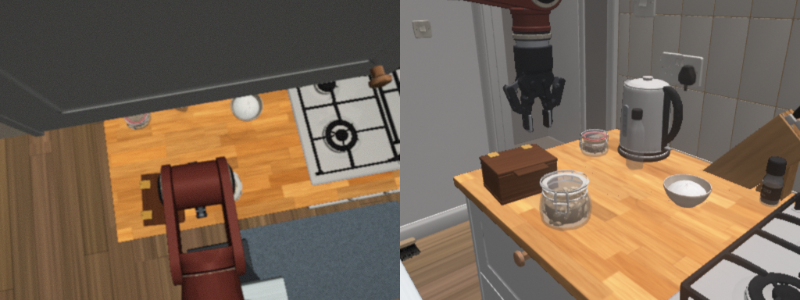

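View pics/w1.png

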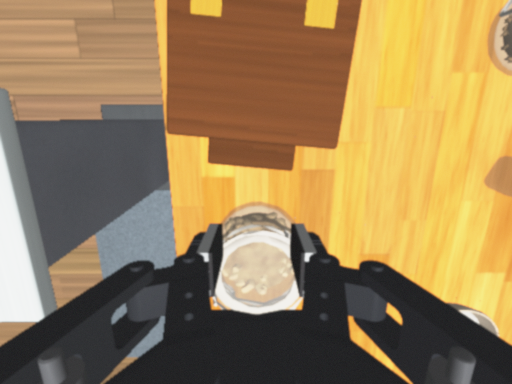

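The wrist view has the lip's edge at rows 164-170, cols 208-293. The jar's rim is below the fingers. Cross-checking both positions with this camera.

```bash
python3 - <<'E'
from h import *
d=ctrl.get_image('wrist')
for rc,z in [((164,208),.072),((170,293),.072),((133,168),.082),((148,337),.082),((206,258),.04),((312,258),.099)]: print(rc,z,atz(d,rc,z))
print(proj(d,[.455,.057,.045]),proj(d,[.455,-.025+.057,.05]),proj(d,[.455,-.025,.099]),ctrl.boxes_of(d,'jar')[:1])
E
```

```text
(164, 208) 0.072 [0.4106 0.0823 0.072 ]
(170, 293) 0.072 [0.4915 0.0765 0.072 ]
(133, 168) 0.082 [0.3783 0.1116 0.082 ]
(148, 337) 0.082 [0.5289 0.0985 0.082 ]
(206, 258) 0.04 [0.4585 0.0296 0.04  ]
(312, 258) 0.099 [ 0.4582 -0.0616  0.099 ]
(np.float64(183.17271258761858), np.float64(254.83813575056968)) (np.float64(206.80919634838403), np.float64(254.83452286500602)) (np.float64(279.68561261288886), np.float64(254.7586990325451)) [{'position': [263.6, 257.7], 'confidence': 0.75}]
```

Request:
{"op": "arm_command", "data": {
  "steps": [
    [[0.003,0.04,0.002],[0,0,0],0.45],
    [[0.003,0.08,0.002],[0,0,0],0.45],
    [[0.003,0.11,0.002],[0,0,0],0.45],
    [[0.003,0.137,0.002],[0,0,0],0.45],
    [[0.003,0.137,0.002],[0,0,0],0.45]
  ]
}}

```text
t: 3.3
tool_pos: [0.4533, 0.056, 0.0402]
tool_rot: [-1.213, 1.211, -1.204]
contact_force: [-1.6, 0.2, -1.8]
opening: 0.0389
```

```bash
python3 - <<'E'
from h import *
rel([.456,-.07,.045],-90,0)
d=ctrl.get_image('wrist');save(d,'w2.png')
d=ctrl.get_image('scene');save(d,'s2.png')
a=[cv2.imread('pics/%s2.png'%k) for k in ('w','s')]
cv2.imwrite('pics/m2.png',cv2.resize(np.hstack(a),(800,300)))
E
```

```text
t 3.3 pos [0.4533 0.056  0.0402] q [-0.0408 -0.1492  2.1475  0.0011  1.148  -0.0436] F [-1.5799  0.1895 -1.8433] 
rel [ 0.126  -0.005   0.0024] [ 0.2688  0.1346 -0.0688]
```

View pics/m2.png

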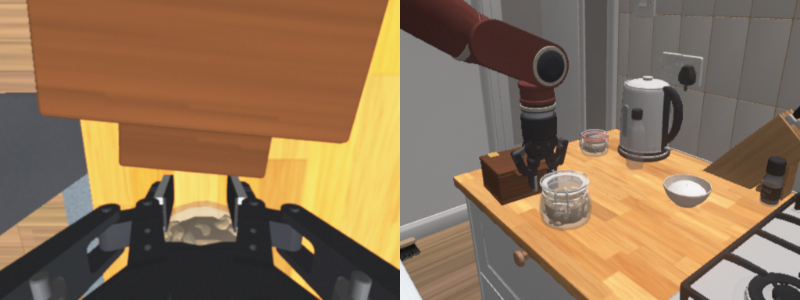

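The fingers are clear of both lip and jar, so I'll push slowly along −y.

Request:
{"op": "arm_command", "data": {
  "steps": [
    [[0.01,-0.003,0.003],[0,0,0],0.45],
    [[0.018,-0.003,0.003],[0,0,0],0.45],
    [[0.026,-0.003,0.003],[0,0,0],0.45],
    [[0.036,-0.003,0.003],[0,0,0],0.45],
    [[0.046,-0.003,0.003],[0,0,0],0.45]
  ]
}}

```text
t: 3.9
tool_pos: [0.4612, 0.0101, 0.0494]
tool_rot: [-1.202, 1.206, -1.208]
contact_force: [-0.2, 6.4, 4.9]
opening: 0.0386
```

```bash
python3 - <<'E'
from h import *
rel([.456,-.087,.042],-90,0)
d=ctrl.get_image('scene');save(d,'s3.png');d=ctrl.get_image('wrist');save(d,'w3.png')
a=[cv2.imread('pics/%s3.png'%k) for k in ('w','s')]
cv2.imwrite('pics/m3.png',cv2.resize(np.hstack(a),(800,300)))
E
```

```text
t 3.9 pos [0.4612 0.0101 0.0494] q [-0.1428 -0.1605  2.1396  0.0054  1.1574 -0.1456] F [-0.1624  6.4133  4.8846] 
rel [ 0.0971  0.007  -0.0053] [-0.3303  0.0364 -0.2413]
```

View pics/m3.png

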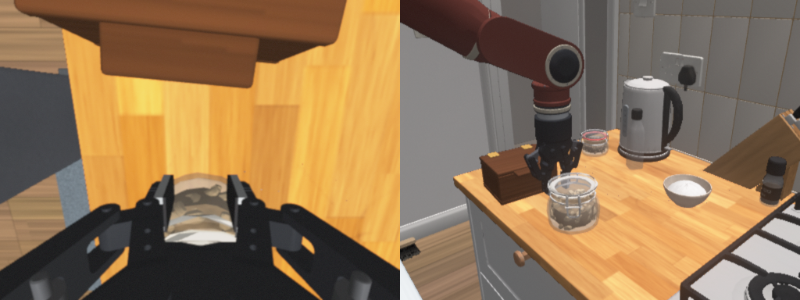

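The jar is sliding upright with about 6 N of push force. I'll continue.

Request:
{"op": "arm_command", "data": {
  "steps": [
    [[0.01,0.002,-0.003],[0,0,0],0.45],
    [[0.02,0.002,-0.003],[0,0,0],0.45],
    [[0.03,0.002,-0.003],[0,0,0],0.45],
    [[0.04,0.002,-0.003],[0,0,0],0.45],
    [[0.05,0.002,-0.003],[0,0,0],0.45]
  ]
}}

```text
t: 4.5
tool_pos: [0.4594, -0.0408, 0.0484]
tool_rot: [-1.2, 1.205, -1.211]
contact_force: [0.7, 6.3, 7.4]
opening: 0.0387
```

Request:
{"op": "arm_command", "data": {
  "steps": [
    [[0.01,0,0],[0,0,0],0.45],
    [[0.02,0,0],[0,0,0],0.45],
    [[0.03,0,0],[0,0,0],0.45],
    [[0.04,0,0],[0,0,0],0.45],
    [[0.05,0,0],[0,0,0],0.45]
  ]
}}

```text
t: 5.0
tool_pos: [0.4595, -0.091, 0.0485]
tool_rot: [-1.198, 1.205, -1.21]
contact_force: [-0.5, 5.5, 4.6]
opening: 0.0383
```

```bash
python3 - <<'E'
from h import *
rel([.456,-.087,.042],-90,0)
d=ctrl.get_image('scene');save(d,'s4.png');print(ctrl.boxes_of(d,'jar')[:1]);d=ctrl.get_image('wrist');save(d,'w4.png')
a=[cv2.imread('pics/%s4.png'%k) for k in ('w','s')]
cv2.imwrite('pics/m4.png',cv2.resize(np.hstack(a),(800,300)))
E
```

```text
t 5.0 pos [ 0.4595 -0.091   0.0485] q [-0.3594 -0.1416  2.1248  0.0088  1.1514 -0.3623] F [-0.519   5.4964  4.6444] 
rel [-0.004   0.0065 -0.0036] [-0.5377 -0.0394 -0.2874]
[{'position': [288.6, 261.2], 'confidence': 0.62}]
```

View pics/m4.png

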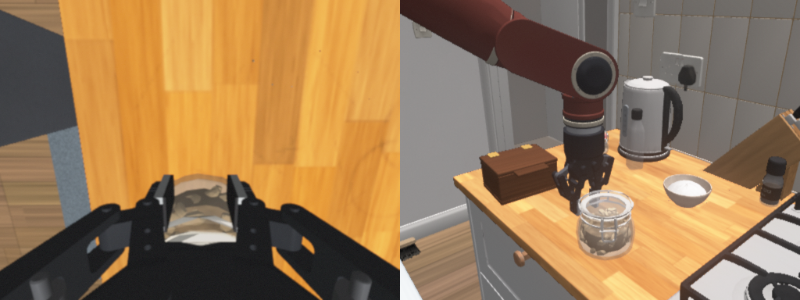

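Roughly 18 cm is free now, so I'll back off and rise.

Request:
{"op": "arm_command", "data": {
  "steps": [
    [[-0.02,0,0],[0,0,0],0.45],
    [[-0.05,0,0],[0,0,0],0],
    [[-0.07,-0.04,0],[0,0,0],0],
    [[-0.08,-0.09,0],[0,0,0],0],
    [[-0.08,-0.14,0],[0,0,0],0]
  ]
}}

```text
t: 5.65
tool_pos: [0.4568, -0.0111, 0.1875]
tool_rot: [-1.204, 1.205, -1.21]
contact_force: [0.4, -0.4, 0.7]
opening: -0.0002
```

```bash
python3 - <<'E'
from h import *
d=ctrl.get_image('top');save(d,'top5.png');print(ctrl.boxes_of(d,'jar')[:1]);
d=ctrl.get_image('scene');save(d,'s5.png');
a=[cv2.imread('pics/%s5.png'%k) for k in ('top','s')]
cv2.imwrite('pics/m5.png',cv2.resize(np.hstack(a),(800,300)))
for a in (40,50):rel([.449,.00,.22],-95.3,a)
E
```

```text
[{'position': [223.8, 353.7], 'confidence': 0.73}]
t 5.8 pos [ 0.4606 -0.0127  0.1918] q [-0.191  -0.3453  2.036   0.0028  1.4335 -0.1908] F [-0.1482 -0.7936 -0.2222] 
rel [-0.0127 -0.0284 -0.0111] [ 0.8703  5.4051 39.9589]
t 5.8 pos [ 0.4606 -0.0127  0.1918] q [-0.191  -0.3453  2.036   0.0028  1.4335 -0.1908] F [-0.1482 -0.7936 -0.2222] 
rel [-0.0127 -0.0284 -0.0111] [ 1.3536  5.3703 49.9511]
```

View pics/m5.png

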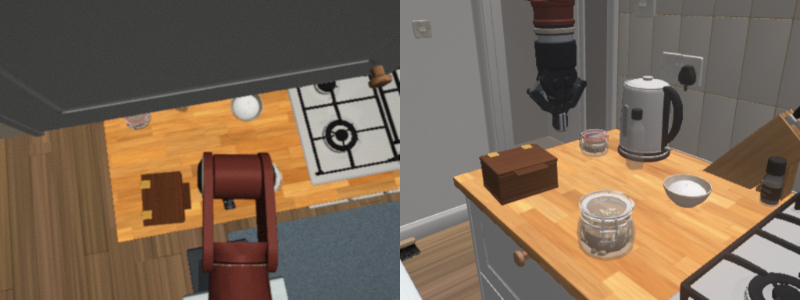

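Request:
{"op": "arm_command", "data": {
  "steps": [
    [[-0.013,-0.028,-0.011],[1,5.4,50],0],
    [[-0.013,-0.028,-0.011],[1,5.4,50],0],
    [[-0.013,-0.028,-0.011],[1,5.4,50],0],
    [[-0.013,-0.028,-0.011],[1,5.4,50],0],
    [[-0.013,-0.028,-0.011],[1,5.4,50],0]
  ]
}}

```text
t: 6.3
tool_pos: [0.4486, -0.0002, 0.2186]
tool_rot: [-0.58, 1.507, -0.701]
contact_force: [0.6, 0.3, -0.9]
opening: 0.0001
```

```bash
python3 - <<'E'
from h import *
rel([.449,.00,.22],-95.3,50)
E
```

```text
t 6.3 pos [ 0.4486 -0.0002  0.2186] q [-0.5726 -0.2512  2.0458  0.6572  1.7247 -0.5158] F [ 0.5586  0.3446 -0.9074] 
rel [-0.0011 -0.0009  0.0004] [0.472  0.4532 6.7842]
```

```bash
python3 - <<'E'
from h import *
rel([.448,.055,.20],-95.3,52)
rel([.448,.055,.054],-95.3,52)
E
```

```text
t 6.3 pos [ 0.4486 -0.0002  0.2186] q [-0.5726 -0.2512  2.0458  0.6572  1.7247 -0.5158] F [ 0.5586  0.3446 -0.9074] 
rel [-0.0273  0.0512 -0.0051] [0.4801 0.4451 8.7842]
t 6.3 pos [ 0.4486 -0.0002  0.2186] q [-0.5726 -0.2512  2.0458  0.6572  1.7247 -0.5158] F [ 0.5586  0.3446 -0.9074] 
rel [ 0.0727  0.1576 -0.0051] [0.4801 0.4451 8.7842]
```

Request:
{"op": "arm_command", "data": {
  "steps": [
    [[-0.02,0.035,-0.003],[0.5,0.5,6],0],
    [[-0.027,0.051,-0.005],[0.5,0.5,8.8],0],
    [[0.0,0.08,-0.005],[0.5,0.5,8.8],0],
    [[0.025,0.107,-0.005],[0.5,0.5,8.8],0],
    [[0.041,0.124,-0.005],[0.5,0.5,8.8],0]
  ]
}}

```text
t: 6.8
tool_pos: [0.4453, 0.0561, 0.0957]
tool_rot: [-0.451, 1.545, -0.59]
contact_force: [0.6, -0.2, 0.1]
opening: -0.0004
```

```bash
python3 - <<'E'
from h import *
rel([.448,.055,.054],-95.3,52)
d=ctrl.get_image('scene');save(d,'s6.png')
d=ctrl.get_image('wrist');save(d,'w6.png')
a=[cv2.imread('pics/%s6.png'%k) for k in ('w','s')]
cv2.imwrite('pics/m6.png',cv2.resize(np.hstack(a),(800,300)))
E
```

```text
t 6.8 pos [0.4453 0.0561 0.0957] q [-0.5298 -0.0547  2.1667  0.794   1.5431 -0.6746] F [ 0.5856 -0.1622  0.0778] 
rel [0.0334 0.0249 0.0031] [ 0.2063 -0.3754 -0.0547]
```

View pics/m6.png

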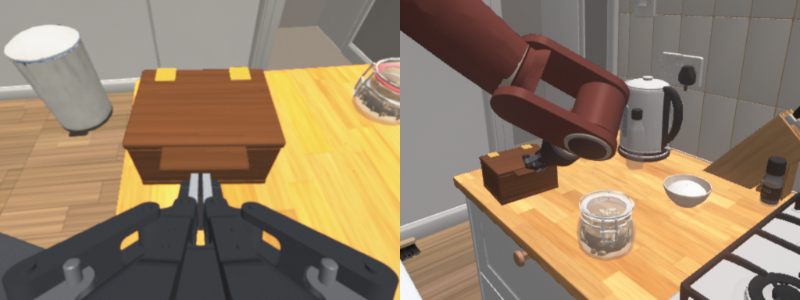

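The wrist view has the shut fingers centred just before the lip (half-scale col ~202), and the jar is clear. I'll lower to lip level next.

Request:
{"op": "arm_command", "data": {
  "steps": [
    [[0.012,0.009,0.002],[0,0,0],0],
    [[0.024,0.018,0.003],[0,0,0],0],
    [[0.033,0.025,0.003],[0,0,0],0],
    [[0.033,0.025,0.003],[0,0,0],0]
  ]
}}

```text
t: 7.3
tool_pos: [0.446, 0.0563, 0.0531]
tool_rot: [-0.451, 1.551, -0.586]
contact_force: [-0.0, -0.2, -0.1]
opening: -0.0001
```

```bash
python3 - <<'E'
from h import *
rel([.450,.084,.053],-95.3,52)
d=ctrl.get_image('scene');save(d,'s7.png')
d=ctrl.get_image('wrist');save(d,'w7.png')
a=[cv2.imread('pics/%s7.png'%k) for k in ('w','s')]
cv2.imwrite('pics/m7.png',cv2.resize(np.hstack(a),(800,300)))
E
```

```text
t 7.3 pos [0.446  0.0563 0.0531] q [-0.5286  0.0436  2.1641  0.7983  1.4804 -0.7372] F [-0.0182 -0.167  -0.0929] 
rel [-0.017   0.0222  0.0014] [ 0.4385 -0.6729 -0.2252]
```

View pics/m7.png

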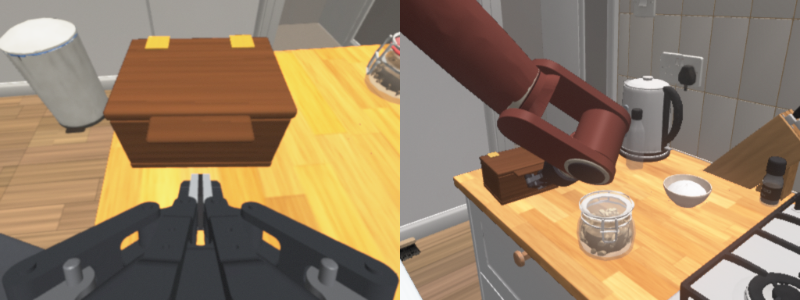

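Request:
{"op": "arm_command", "data": {
  "steps": [
    [[-0.006,0.008,0.001],[0,0,0],0],
    [[-0.012,0.015,0.001],[0,0,0],0],
    [[-0.017,0.022,0.001],[0,0,0],0],
    [[-0.017,0.022,0.001],[0,0,0],0]
  ]
}}

```text
t: 7.8
tool_pos: [0.4503, 0.0847, 0.0545]
tool_rot: [-0.452, 1.548, -0.586]
contact_force: [-0.5, 0.8, 0.5]
opening: -0.0002
```

```bash
python3 - <<'E'
from h import *
rel([.450,.084,.053],-95.3,52)
d=ctrl.get_image('scene');save(d,'s8.png')
d=ctrl.get_image('wrist');save(d,'w8.png')
cv2.imwrite('pics/m8.png',np.hstack([cv2.resize(d['img'][:,:,::-1],(400,300)),cv2.resize(cv2.imread('pics/s8.png')[120:270,60:260],(400,300))]))
E
```

```text
t 7.8 pos [0.4503 0.0847 0.0545] q [-0.4684  0.0275  2.1771  0.8299  1.4463 -0.705 ] F [-0.4862  0.7867  0.4939] 
rel [ 0.0016  0.0004 -0.0002] [ 0.4091 -0.4697 -0.176 ]
```

View pics/m8.png

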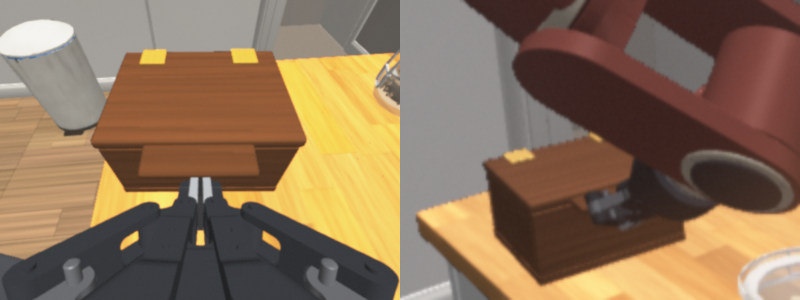

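```bash
python3 - <<'E'
from h import *
a=np.hstack([cv2.resize(cv2.imread('pics/w%d.png'%k)[180:260,200:320],(400,267),interpolation=cv2.INTER_CUBIC) for k in (7,8)])
cv2.imwrite('pics/z8.png',a)
d=ctrl.get_image('wrist'); print(proj(d,[.450,.080,.072]),proj(d,[.450,.0847+.0068,.0545+.0087]))
E
```

```text
(np.float64(229.0237153705987), np.float64(252.5212794054666)) (np.float64(218.76951991626044), np.float64(251.1644928349829))
```

View pics/z8.png

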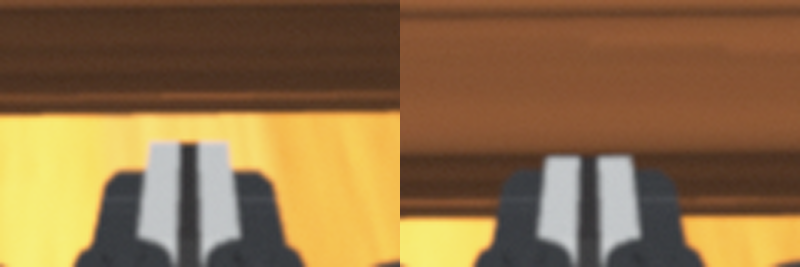

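The lip now hides about 3 mm of the fingertip. I'll push about 8 mm further along the tool axis, then plan the arc.

Request:
{"op": "arm_command", "data": {
  "steps": [
    [[0,0.005,0],[0,0,0],0],
    [[0,0.009,0],[0,0,0],0],
    [[0,0.009,0],[0,0,0],0]
  ]
}}

```text
t: 8.25
tool_pos: [0.4507, 0.0912, 0.0485]
tool_rot: [-0.451, 1.549, -0.586]
contact_force: [0.0, -0.2, -1.2]
opening: -0.0004
```

```bash
cat >> h.py <<'E'
HX,HY,HZ=.4626,.2300,.072
U=np.array([.092,.996,0])
def arc(ths,rs,a=52,yaw=-95.3):
    # corner at radius r, lid angle th(deg); print rows
    o=ctrl.get_obs(); r0=R.from_rotvec(o['tool_rot']); T=orient(yaw,a)
    off=-.011*T.as_matrix()[:,0]   # tcp->upper corner
    c=o['tool_pos']+off; v=c-np.array([HX,HY,HZ]); h=-v@U
    print('t',o['t'],'pos',o['tool_pos'],'q',o['q'],'F',o['contact_force'],'corner r,th',np.hypot(h,v[2]),np.degrees(np.arctan2(v[2],h)))
    for th,r in zip(ths,rs):
        t=np.radians(th); p=np.array([HX,HY,HZ])-U*r*np.cos(t)+np.array([0,0,r*np.sin(t)])-off
        print(th,r0.inv().apply(p-o['tool_pos']),(r0.inv()*T).as_rotvec(degrees=True))
E
python3 - <<'E'
from h import *
arc([-4,-1,2,5,8],[.132]*5)
save(ctrl.get_image('wrist'),'w9.png')
cv2.imwrite('pics/z9.png',cv2.resize(cv2.imread('pics/w9.png')[150:270,170:350],(720,480)))
E
```

```text
t 8.25 pos [0.4507 0.0912 0.0485] q [-0.455   0.0384  2.1802  0.8387  1.4294 -0.7066] F [ 0.0147 -0.1784 -1.1591] corner r,th 0.13340217241662167 -6.393699129365226
-4 [-0.005  -0.0028 -0.001 ] [ 0.4091 -0.5612 -0.2071]
-1 [-0.0102 -0.0073 -0.0011] [ 0.4091 -0.5612 -0.2071]
2 [-0.0157 -0.0115 -0.0012] [ 0.4091 -0.5612 -0.2071]
5 [-0.0214 -0.0153 -0.0013] [ 0.4091 -0.5612 -0.2071]
8 [-0.0273 -0.0189 -0.0014] [ 0.4091 -0.5612 -0.2071]
```

View pics/z9.png

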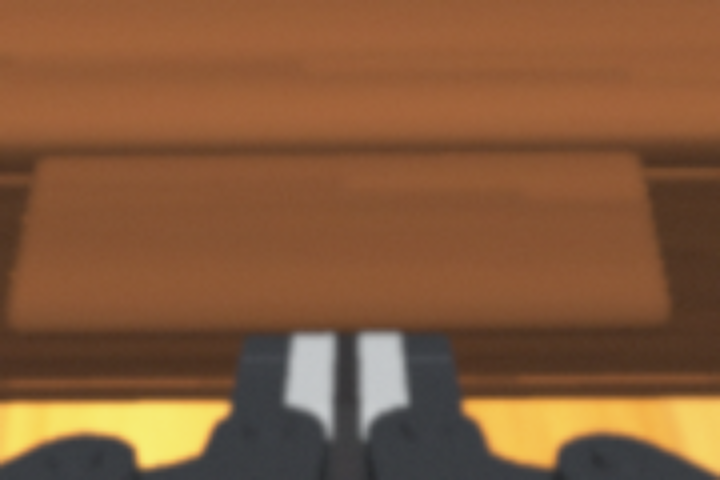

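The fingertip is well under the lip, so I'll lift along the arc.

Request:
{"op": "arm_command", "data": {
  "steps": [
    [[-0.005,-0.003,-0.001],[0,0,0],0],
    [[-0.01,-0.007,-0.001],[0,0,0],0],
    [[-0.016,-0.0115,-0.001],[0,0,0],0],
    [[-0.0215,-0.0155,-0.001],[0,0,0],0],
    [[-0.0275,-0.019,-0.001],[0,0,0],0]
  ]
}}

```text
t: 8.8
tool_pos: [0.4506, 0.0928, 0.0829]
tool_rot: [-0.451, 1.548, -0.586]
contact_force: [1.3, 0.2, -0.3]
opening: 0.0
```

```bash
python3 - <<'E'
from h import *
arc([12,15,18,22,26],[.132]*5)
save(ctrl.get_image('wrist'),'w10.png');save(ctrl.get_image('scene'),'s10.png')
a=[cv2.imread('pics/%s10.png'%k) for k in ('w','s')]
cv2.imwrite('pics/m10.png',cv2.resize(np.hstack(a),(800,300)))
E
```

```text
t 8.8 pos [0.4506 0.0928 0.0829] q [-0.4519 -0.0411  2.1822  0.8337  1.4786 -0.6476] F [ 1.3486  0.2343 -0.3391] corner r,th 0.1324189395128796 8.490916404224317
12 [-0.0073 -0.0034 -0.0008] [ 0.3675 -0.5235 -0.1858]
15 [-0.0136 -0.0063 -0.0009] [ 0.3675 -0.5235 -0.1858]
18 [-0.0201 -0.0088 -0.001 ] [ 0.3675 -0.5235 -0.1858]
22 [-0.0288 -0.0116 -0.001 ] [ 0.3675 -0.5235 -0.1858]
26 [-0.0378 -0.0138 -0.0011] [ 0.3675 -0.5235 -0.1858]
```

View pics/m10.png

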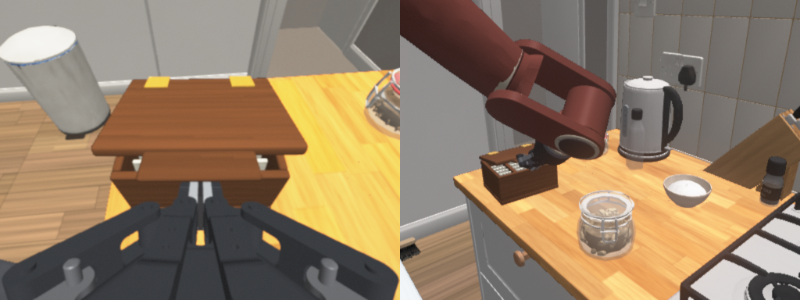

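The lid is rising with the contents in view. I'll continue.

Request:
{"op": "arm_command", "data": {
  "steps": [
    [[-0.0075,-0.0035,-0.001],[0,0,0],0],
    [[-0.0135,-0.0065,-0.001],[0,0,0],0],
    [[-0.02,-0.009,-0.001],[0,0,0],0],
    [[-0.029,-0.0115,-0.001],[0,0,0],0],
    [[-0.038,-0.014,-0.001],[0,0,0],0]
  ]
}}

```text
t: 9.4
tool_pos: [0.4516, 0.1053, 0.1226]
tool_rot: [-0.451, 1.547, -0.587]
contact_force: [0.2, -0.5, -0.4]
opening: 0.0005
```

```bash
python3 - <<'E'
from h import *
arc([30,34,38,42,46],[.131,.130,.129,.128,.127])
E
```

```text
t 9.4 pos [0.4516 0.1053 0.1226] q [-0.4255 -0.1294  2.1808  0.8413  1.5208 -0.5671] F [ 0.2363 -0.4673 -0.3874] corner r,th 0.13247391151142568 26.57824513006339
30 [-0.008   0.0001 -0.0006] [ 0.3194 -0.4358 -0.1659]
34 [-0.0171  0.0002 -0.0007] [ 0.3194 -0.4358 -0.1659]
38 [-0.0262  0.0009 -0.0008] [ 0.3194 -0.4358 -0.1659]
42 [-0.0351  0.0022 -0.0008] [ 0.3194 -0.4358 -0.1659]
46 [-0.0439  0.0042 -0.0009] [ 0.3194 -0.4358 -0.1659]
```

Request:
{"op": "arm_command", "data": {
  "steps": [
    [[-0.008,0,-0.0005],[0,0,0],0],
    [[-0.017,0,-0.0005],[0,0,0],0],
    [[-0.026,0.001,-0.001],[0,0,0],0],
    [[-0.035,0.002,-0.001],[0,0,0],0],
    [[-0.044,0.004,-0.001],[0,0,0],0]
  ]
}}

```text
t: 9.9
tool_pos: [0.4538, 0.1359, 0.1555]
tool_rot: [-0.451, 1.547, -0.587]
contact_force: [-0.5, -1.3, 1.1]
opening: 0.0001
```

```bash
python3 - <<'E'
from h import *
arc([50,54,58,62,66],[.126,.125,.124,.123,.122])
save(ctrl.get_image('wrist'),'w11.png');save(ctrl.get_image('scene'),'s11.png')
a=[cv2.imread('pics/%s11.png'%k) for k in ('w','s')]
cv2.imwrite('pics/m11.png',cv2.resize(np.hstack(a),(800,300)))
E
```

```text
t 9.9 pos [0.4538 0.1359 0.1555] q [-0.3591 -0.2026  2.1794  0.8652  1.5247 -0.4714] F [-0.474  -1.2597  1.1222] corner r,th 0.12721350787938018 46.40260911825366
50 [-0.0076  0.0026  0.0001] [ 0.3231 -0.4342 -0.1688]
54 [-0.0158  0.0057  0.0001] [ 0.3231 -0.4342 -0.1688]
58 [-0.0238  0.0094  0.    ] [ 0.3231 -0.4342 -0.1688]
62 [-0.0314  0.0135 -0.    ] [ 0.3231 -0.4342 -0.1688]
66 [-0.0386  0.0182 -0.0001] [ 0.3231 -0.4342 -0.1688]
```

View pics/m11.png

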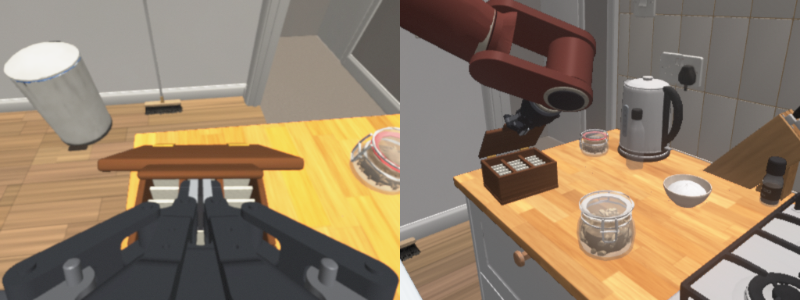

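The lid is at roughly 45–50° and the caddy hasn't moved. I'll continue.

Request:
{"op": "arm_command", "data": {
  "steps": [
    [[-0.0075,0.0025,0],[0,0,0],0],
    [[-0.016,0.0055,0],[0,0,0],0],
    [[-0.024,0.0095,0],[0,0,0],0],
    [[-0.0315,0.0135,0],[0,0,0],0],
    [[-0.0385,0.018,0],[0,0,0],0]
  ]
}}

```text
t: 10.5
tool_pos: [0.4576, 0.1745, 0.1756]
tool_rot: [-0.452, 1.545, -0.586]
contact_force: [-0.3, -0.4, 0.9]
opening: 0.0001
```

```bash
python3 - <<'E'
from h import *
arc([70,73,76,79,82],[.121,.120,.119,.118,.117])
E
```

```text
t 10.5 pos [0.4576 0.1745 0.1756] q [-0.2722 -0.2412  2.1732  0.8923  1.4912 -0.3876] F [-0.3175 -0.4163  0.8837] corner r,th 0.12244860562243769 66.42857047779832
70 [-0.0058  0.0051 -0.0002] [ 0.3225 -0.3042 -0.1673]
73 [-0.0105  0.0094 -0.0002] [ 0.3225 -0.3042 -0.1673]
76 [-0.0149  0.0139 -0.0002] [ 0.3225 -0.3042 -0.1673]
79 [-0.0191  0.0187 -0.0002] [ 0.3225 -0.3042 -0.1673]
82 [-0.0229  0.0236 -0.0002] [ 0.3225 -0.3042 -0.1673]
```

Request:
{"op": "arm_command", "data": {
  "steps": [
    [[-0.006,0.005,0],[0,0,0],0],
    [[-0.0105,0.0095,0],[0,0,0],0],
    [[-0.015,0.014,0],[0,0,0],0],
    [[-0.019,0.0185,0],[0,0,0],0],
    [[-0.023,0.0235,0],[0,0,0],0]
  ]
}}

```text
t: 11.0
tool_pos: [0.4607, 0.2075, 0.1792]
tool_rot: [-0.452, 1.545, -0.586]
contact_force: [0.3, 0.0, -0.0]
opening: -0.0001
```

```bash
python3 - <<'E'
from h import *
arc([85,87.5,90,92.5,95],[.116,.116,.116,.116,.116])
save(ctrl.get_image('wrist'),'w12.png');save(ctrl.get_image('scene'),'s12.png')
a=[cv2.imread('pics/%s12.png'%k) for k in ('w','s')]
cv2.imwrite('pics/m12.png',cv2.resize(np.hstack(a),(800,300)))
E
```

```text
t 11.0 pos [0.4607 0.2075 0.1792] q [-0.1968 -0.2446  2.1691  0.9135  1.4404 -0.3375] F [ 0.2885  0.0353 -0.0037] corner r,th 0.11698703879748926 82.23311033899725
85 [-0.0032  0.0047 -0.0001] [ 0.3214 -0.3179 -0.1687]
87.5 [-0.0066  0.0085 -0.0001] [ 0.3214 -0.3179 -0.1687]
90 [-0.0098  0.0124 -0.0001] [ 0.3214 -0.3179 -0.1687]
92.5 [-0.0128  0.0165 -0.0001] [ 0.3214 -0.3179 -0.1687]
95 [-0.0156  0.0207 -0.0001] [ 0.3214 -0.3179 -0.1687]
```

View pics/m12.png

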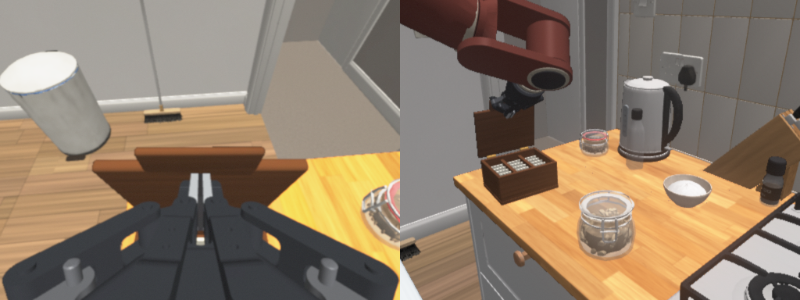

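Request:
{"op": "arm_command", "data": {
  "steps": [
    [[-0.003,0.0045,0],[0,0,0],0],
    [[-0.0065,0.0085,0],[0,0,0],0],
    [[-0.01,0.0125,0],[0,0,0],0],
    [[-0.013,0.0165,0],[0,0,0],0],
    [[-0.0155,0.0205,0],[0,0,0],0]
  ]
}}

```text
t: 11.6
tool_pos: [0.4628, 0.2337, 0.1789]
tool_rot: [-0.452, 1.544, -0.585]
contact_force: [0.8, 0.1, 0.4]
opening: 0.0002
```

```bash
python3 - <<'E'
from h import *
arc([97.5,100,102,104,106],[.116]*5)
save(ctrl.get_image('wrist'),'w13.png');save(ctrl.get_image('scene'),'s13.png')
a=[cv2.imread('pics/%s13.png'%k) for k in ('w','s')]
cv2.imwrite('pics/m13.png',cv2.resize(np.hstack(a),(800,300)))
E
```

```text
t 11.6 pos [0.4628 0.2337 0.1789] q [-0.1369 -0.2373  2.1638  0.9292  1.3952 -0.3054] F [0.8193 0.1494 0.406 ] corner r,th 0.11604944884902928 95.17571826250898
97.5 [-0.0024  0.004   0.0002] [ 0.3669 -0.2795 -0.1758]
100 [-0.0049  0.0085  0.0002] [ 0.3669 -0.2795 -0.1758]
102 [-0.0067  0.0121  0.0002] [ 0.3669 -0.2795 -0.1758]
104 [-0.0084  0.0158  0.0002] [ 0.3669 -0.2795 -0.1758]
106 [-0.01    0.0195  0.0002] [ 0.3669 -0.2795 -0.1758]
```

View pics/m13.png

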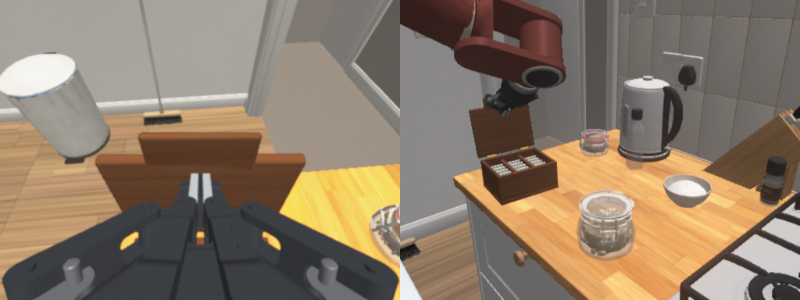

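Request:
{"op": "arm_command", "data": {
  "steps": [
    [[-0.0025,0.004,0],[0,0,0],0],
    [[-0.005,0.0085,0],[0,0,0],0],
    [[-0.0065,0.012,0],[0,0,0],0],
    [[-0.0085,0.016,0],[0,0,0],0],
    [[-0.0085,0.016,0],[0,0,0],0]
  ]
}}

```text
t: 12.2
tool_pos: [0.4639, 0.252, 0.1755]
tool_rot: [-0.453, 1.545, -0.584]
contact_force: [-0.0, -0.1, -0.2]
opening: 0.0
```

```bash
python3 - <<'E'
from h import *
arc([104],[.116]*5)
save(ctrl.get_image('wrist'),'w14.png');save(ctrl.get_image('scene'),'s14.png')
a=[cv2.imread('pics/%s14.png'%k) for k in ('w','s')]
cv2.imwrite('pics/m14.png',cv2.resize(np.hstack(a),(800,300)))
E
```

```text
t 12.2 pos [0.4639 0.252  0.1755] q [-0.0951 -0.2249  2.1602  0.9403  1.3601 -0.2891] F [-0.0448 -0.1129 -0.1807] corner r,th 0.11578088594427194 104.42726837245013
104 [ 0.0001 -0.0009  0.0008] [ 0.4575 -0.2615 -0.1767]
```

View pics/m14.png

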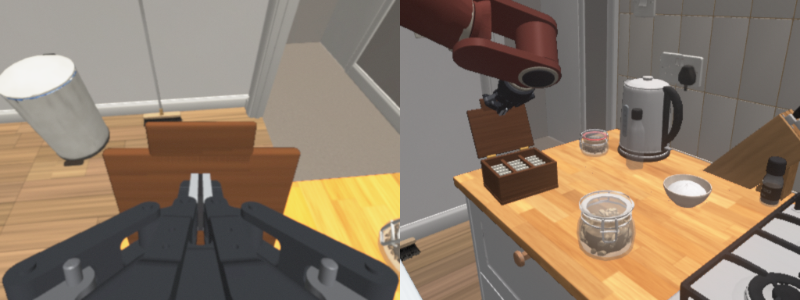

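The lid now leans back past upright with no contact force. I'll retract straight along the tool axis.

Request:
{"op": "arm_command", "data": {
  "steps": [
    [[0,-0.015,0],[0,0,0],0],
    [[0,-0.04,0],[0,0,0],0],
    [[0,-0.08,0],[0,0,0],0],
    [[0,-0.12,0],[0,0,0],0],
    [[0,-0.16,0],[0,0,0],0]
  ]
}}

```text
t: 12.8
tool_pos: [0.4531, 0.1246, 0.2747]
tool_rot: [-0.453, 1.544, -0.585]
contact_force: [0.9, 0.5, 0.2]
opening: 0.0002
```

Request:
{"op": "arm_command", "data": {
  "steps": [
    [[0,-0.03,0],[0,0,0],0],
    [[0,-0.03,0],[0,0,0],0],
    [[0,-0.03,0],[0,0,0],0],
    [[0,-0.03,0],[0,0,0],0]
  ]
}}

```text
t: 13.2
tool_pos: [0.4506, 0.1018, 0.2919]
tool_rot: [-0.454, 1.546, -0.583]
contact_force: [-1.2, -0.4, -0.0]
opening: -0.0
```

```bash
python3 - <<'E'
from h import *
arc([104],[.116]*5)
w=ctrl.get_image('wrist');save(w,'w15.png');save(ctrl.get_image('scene'),'s15.png');t=ctrl.get_image('top');save(t,'top15.png')
for k in ['jar','lip','caddy']: print(k,ctrl.boxes_of(t,k)[:1],ctrl.boxes_of(w,k)[:1])
a=[cv2.imread('pics/%s15.png'%k) for k in ('w','s','top')]
cv2.imwrite('pics/m15.png',cv2.resize(np.vstack([np.hstack(a[:2]),np.hstack([a[2],a[2]*0])]),(800,600)))
E
```

```text
t 13.2 pos [0.4506 0.1018 0.2919] q [-0.4331 -0.3591  2.06    0.8564  1.7628 -0.3109] F [-1.1636 -0.3534 -0.0484] corner r,th 0.25908009906311774 61.89237973509127
104 [-0.0004  0.1897  0.0018] [ 0.5274 -0.3213 -0.1967]
jar [] []
lip [{'position': [258.5, 159.2], 'confidence': 0.65}] [{'position': [181.3, 261.0], 'confidence': 0.9}]
caddy [{'position': [257.0, 184.4], 'confidence': 0.78}] []
```

View pics/m15.png

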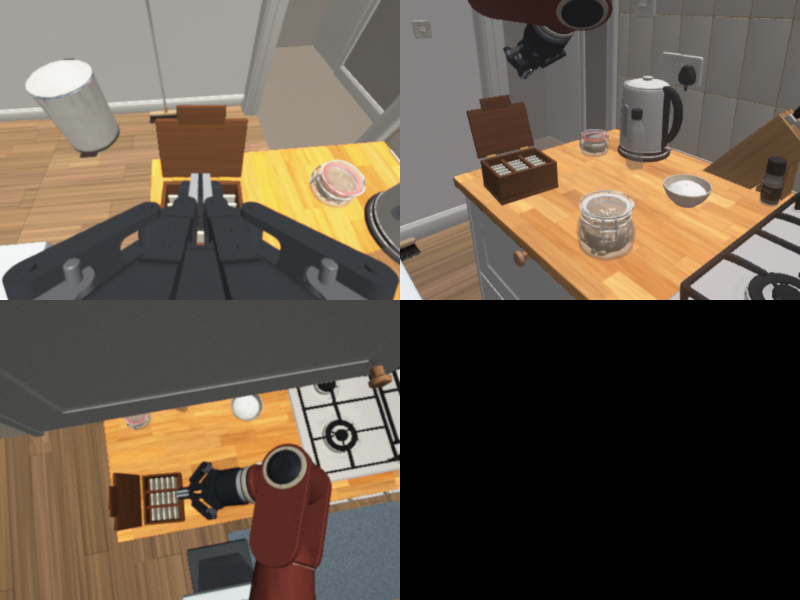

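```bash
python3 - <<'E'
from h import *
s=ctrl.get_image('scene')
b=ctrl.boxes_of(s,'jar')[:1];print(b)
print('before',atz(s,(254.6,208.8),.05)); 
if b: print('after',atz(s,b[0]['position'],.05))
a=[cv2.resize(cv2.imread('pics/%s.png'%k)[170:300,60:290],(690,390))[:300] for k in ('s0','s15')]
cv2.imwrite('pics/cmp.png',np.vstack(a))
g=[cv2.cvtColor(cv2.imread('pics/%s.png'%k),cv2.COLOR_BGR2GRAY).astype(np.float32)[215:252,95:205] for k in ('s0','s15')]
print('caddy lower-front image shift',cv2.phaseCorrelate(g[0],g[1]))
E
```

```text
[{'position': [286.9, 260.6], 'confidence': 0.67}]
before [ 0.4515 -0.0274  0.05  ]
after [ 0.4538 -0.1523  0.05  ][ WARN:0@1.925] global loadsave.cpp:275 findDecoder imread_('pics/s0.png'): can't open/read file: check file path/integrity
Traceback (most recent call last):
TypeError: 'NoneType' object is not subscriptable
```

```bash
python3 - <<'E'
from h import *
a=[cv2.resize(cv2.imread('pics/%s.png'%k)[170:300,60:290],(690,390))[:300] for k in ('scene0','s15')]
cv2.imwrite('pics/cmp.png',np.vstack(a))
g=[cv2.cvtColor(cv2.imread('pics/%s.png'%k),cv2.COLOR_BGR2GRAY).astype(np.float32)[212:255,92:182] for k in ('scene0','s15')]
print('caddy image shift',cv2.phaseCorrelate(g[0],g[1]))
E
```

```text
caddy image shift ((0.28098333231960027, 0.690874949839035), 0.8216297408680857)
```

View pics/cmp.png

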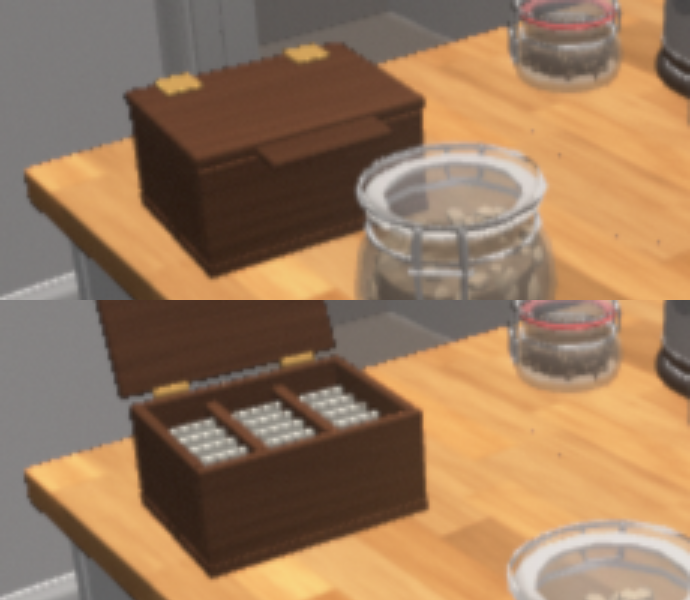

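The caddy's base corner is at the same pixel before and after, (212, 275) in the crop. The jar's centre is now at y ≈ −0.15, which leaves about 17 cm free. Handing the job in.

```bash
python3 -c "
from station import ctrl
print(ctrl.finish_job())"
```

```text
the job is handed in; nothing more can be done
None
```

The job is done and handed in, and it took roughly 13.5 s of robot time. I pushed the jar about 12.5 cm along the worktop, away from the caddy. Then I put the shut fingertips under the lip, swung the lid up and over past upright, and backed the arm off.

**Last checks:**
- **Jar:** it stands upright with about 17 cm free between it and the lip's closed position. This comes from the scene camera; in the last top and wrist pictures the network didn't find the jar. The push took about 6 N sideways.
- **Lid:** it leans back open by itself, with the arm clear and no real contact force. I judged this from the pictures and did not measure the lid's angle.
- **Caddy:** its bottom corner is at the same pixel as before. An automatic image comparison gave a shift of up to 0.7 pixel, but the open lid changes that part of the picture.
- **Other things:** the arm stayed away from the oil, bowl and oats, and they look unmoved in the scene picture. I did not measure them.

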